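# Watch movements back to their job trays

## Robot

A 6-joint arm with a two-finger parallel gripper is mounted at the origin on the work surface. World frame = base frame: x ahead of the robot, y to its left, z up, the work surface at z = 0. Lengths are in m, angles in rad, forces in N, time in s.
With the tool pointing down it reaches from about 0.35 to 0.775 m from the base axis. Payload 5.5 kg.
Tool frame: the origin (TCP) lies at the very end of the fingers, on their centre line; the grasp point (between the pads) lies 19 mm behind it; z points along the fingers, y is the line along which they close (so a half turn about z gives the same grasp; the last joint's range is limited). The gripper opens to 85 mm and grips with 20 to 120 N. Pads are 22 mm wide; open, the fingers measure 114 mm over their backs; the gripper's body (76 mm by 85 mm) begins 54 mm behind the grasp point. The pads swing forward as they close: fully open they stand 13 mm farther back than shut.
Start: joints at [0.988, 0.313, 0.046, 1.304, 0, 1.431], TCP at [0.246, 0.52, 0.231] pointing down, gripper open.
Joint ranges: [-2.76, 2.76], [-0.86, 1.69], [-1.03, 1.26], [-2.2, 2.34], [-1.47, 1.5], [-3.14, 3.14]. Speed limits (rad/s): [2.57, 2.57, 3.14, 3.14, 3.14, 3.14].

## Interface

Orientations are given as [roll, pitch, yaw] about the fixed x, y, z axes, in that order (R = Rz(yaw) Ry(pitch) Rx(roll)).
In Python, from cell import sensors, capture, robot gives the robot as it stands.
- The arm moves only by the shell command python3 -m creep 'ROWS' [OPENING] [FORCE]. ROWS is JSON, a list of rows, each a list of 6 numbers: the shift along the tool's x, y, z in m, then the turn, a rotation vector about the tool's x, y, z in degrees. A call has 1 to 10 rows; each row is the pose to reach, as a shift and turn from the pose commanded when the call began, along the tool's axes at that moment; what a row does not reach only later rows make up. A row lasts 1/8 s, in which the tool goes at most 62.5 mm and 10.7 degrees, less where a joint would pass 70% of its speed; a pose out of reach is approached as far as the arm can. A call with a gripper value outside its range is refused whole. OPENING is the opening in per cent of the stroke, from 0 (shut) to 100 (fully open), set as the call begins (- or left out, the last holds). The fingers move at their own pace and stop on an object; FORCE is the grip in N (left out, the last holds). Time passes only in rows, so rows that repeat a pose let the fingers close. It gives the time, the measured TCP pose, the force, the opening and the grip force at its end, in the units of the state.
- sensors.get_state(): the state, without advancing time (a new reading comes with each control period).
- capture(name): name is "side" or "top" or "wrist"; returns a dict with "img" (400x640x3 uint8, blue, green, red), "K" (3x3 intrinsics, pixels), "position" and "rotation" of the camera in the world. Camera axes: x right, y down, z forward; pixel columns grow to the right and rows downward; lengths in m; the calibration is good to about 2 mm. The wrist camera is an equidistant fisheye: a pixel r from the principal point sees the ray r / f radians off the axis. A picture is of the moment at which its call begins. There is no depth.
- robot.hand_in(): hands the job in; it is judged then, once.
The state is a dict: "time": time; "joints": joint angles; "qvel": joint speeds; "joint_efforts": joint torques, N m; "eef_pos": TCP position; "tcp_rot": TCP orientation; "ft_force": force on the tool from outside, world axes, zero at the start; "moment": the same for the moment, N m; "width": finger opening in m; "grip_force": force on a finger pad.
Only numpy, scipy, OpenCV 4.12 (cv2) and the standard library are available. Lean on these libraries where they do the work, as an engineer would, in place of code of your own. Each camera call takes 0.05 s, during which the arm holds its last target. There are 200 camera calls.

## Task

Three watches have been stripped and their empty cases lie in the small bays of the three job trays: put each movement, same side up as now, flat in the large bay of the tray that holds its own case (the large round movement goes with the pocket-watch case, the small round one with the small round case, the rectangular one with the rectangular case). Then stand the glass dust cover upright on the tray floor over the pocket-watch movement, whose works lie open, without pressing on it. Set things down rather than drop them, do not tip the glass over, and leave the cases lying where they are.

Things in the scene. Friction and masses are not known exactly. Their poses are not given: they have to be found in the camera images.
- tray_a: Fixed wooden job tray, one of three alike, 115 (x) by 205 (y) by 18 mm high; origin at the centre of its underside, on the bench. Walls and floor 4 mm thick. A 12 mm high divider at y = -20 mm parts the small bay (y -98.5 to -22 mm), where one of the three cases lies (any one), from the large empty bay (y -18 to +98.5 mm, centre x 0, y +40 mm). Both bays are 107 mm wide.
- tray_b: Fixed wooden job tray, one of three alike, 115 (x) by 205 (y) by 18 mm high; origin at the centre of its underside, on the bench. Walls and floor 4 mm thick. A 12 mm high divider at y = -20 mm parts the small bay (y -98.5 to -22 mm), where one of the three cases lies (any one), from the large empty bay (y -18 to +98.5 mm, centre x 0, y +40 mm). Both bays are 107 mm wide.
- tray_c: Fixed wooden job tray, one of three alike, 115 (x) by 205 (y) by 18 mm high; origin at the centre of its underside, on the bench. Walls and floor 4 mm thick. A 12 mm high divider at y = -20 mm parts the small bay (y -98.5 to -22 mm), where one of the three cases lies (any one), from the large empty bay (y -18 to +98.5 mm, centre x 0, y +40 mm). Both bays are 107 mm wide.
- case_pocket: Empty round steel pocket-watch case: open ring 52 mm across and 10 mm high, with a crown and wire bow that reach 43 mm from the centre along its +x. It is loose, in the small bay of one of the trays (any one: find which by position), and stays there. Origin at the centre of its underside.
- case_small: Empty small round steel wristwatch case: open ring 32 mm across and 8 mm high, with four short lugs (41 mm overall along x). It is loose, in the small bay of one of the trays (any one: find which by position), and stays there. Origin at the centre of its underside.
- case_rect: Empty rectangular steel wristwatch case: open frame 42 (x) by 31 (y) by 8 mm high, with four short lugs (52 mm overall along x). It is loose, in the small bay of one of the trays (any one: find which by position), and stays there. Origin at the centre of its underside.
- mov_pocket: Large round pocket-watch movement, works upward: brass plate 44 mm across and 7 mm high at the edge, with a steel bridge, gears and balance on top, about 10 mm high in all; 45 g. (Not the smaller movement clamped in a fluted grey holder, a bystander.) Loose, lying flat and right way up on the bench. Origin at the centre of its underside, z up.
- mov_small: Small round movement with its white dial upward: disc 26 mm across, 7 mm high (8 with the hands); 16 g. Loose, lying flat and right way up on the bench. Origin at the centre of its underside, z up.
- mov_rect: Rectangular movement with its white dial upward: 34 (x) by 24 (y) by 7 mm high (8 with the hands), any heading; 18 g. Loose, lying flat and right way up on the bench. Origin at the centre of its underside, z up.
- dust_cover: Clear glass dust cover, a round bell open below: 70 mm across outside, 64 mm inside, top flat at 42 mm with rounded shoulders, 36 mm of free height inside. On top a black cylindrical knob to lift it by, 18 mm across, from 45 to 65 mm above the foot; 90 g. Loose, upright on the bench; origin at the centre of its foot, z up.
Things that resemble listed ones, but are neither listed nor needed, are in the scene too. Several things have the shape of the mov_pocket; the one meant has the colours described above. Leave any blue or green look-alike of the case_rect alone.

How it is judged:
At the end, for the whole second after the job is handed in: Each movement rests right way up and flat (0.1 rad) on the floor of the large bay of the tray whose small bay holds its case; the dust cover stands upright (0.06 rad) on the tray floor, its centre within 12 mm of the pocket movement's; all four at rest (((x of mov_pocket in the frame of tray_a between -0.0535 and 0.0535 m and y of mov_pocket in the frame of tray_a between -0.018 and 0.0985 m and horizontal distance between case_pocket and tray_a below 0.1 m) or (x of mov_pocket in the frame of tray_b between -0.0535 and 0.0535 m and y of mov_pocket in the frame of tray_b between -0.018 and 0.0985 m and horizontal distance between case_pocket and tray_b below 0.1 m) or (x of mov_pocket in the frame of tray_c between -0.0535 and 0.0535 m and y of mov_pocket in the frame of tray_c between -0.018 and 0.0985 m and horizontal distance between case_pocket and tray_c below 0.1 m)) and height (world z) of each of mov_pocket, mov_small, mov_rect, dust_cover below 0.0065 m and angle between each of mov_pocket, mov_small, mov_rect's own z axis and vertical below 0.1 rad and linear speed of each of mov_pocket, mov_small, mov_rect, dust_cover below 0.01 m/s and ((x of mov_small in the frame of tray_a between -0.0535 and 0.0535 m and y of mov_small in the frame of tray_a between -0.018 and 0.0985 m and horizontal distance between case_small and tray_a below 0.1 m) or (x of mov_small in the frame of tray_b between -0.0535 and 0.0535 m and y of mov_small in the frame of tray_b between -0.018 and 0.0985 m and horizontal distance between case_small and tray_b below 0.1 m) or (x of mov_small in the frame of tray_c between -0.0535 and 0.0535 m and y of mov_small in the frame of tray_c between -0.018 and 0.0985 m and horizontal distance between case_small and tray_c below 0.1 m)) and ((x of mov_rect in the frame of tray_a between -0.0535 and 0.0535 m and y of mov_rect in the frame of tray_a between -0.018 and 0.0985 m and horizontal distance between case_rect and tray_a below 0.1 m) or (x of mov_rect in the frame of tray_b between -0.0535 and 0.0535 m and y of mov_rect in the frame of tray_b between -0.018 and 0.0985 m and horizontal distance between case_rect and tray_b below 0.1 m) or (x of mov_rect in the frame of tray_c between -0.0535 and 0.0535 m and y of mov_rect in the frame of tray_c between -0.018 and 0.0985 m and horizontal distance between case_rect and tray_c below 0.1 m)) and horizontal distance between dust_cover and mov_pocket below 0.012 m and angle between dust_cover's own z axis and vertical below 0.06 rad); the robot touches nothing.
It fails at once if a case is shifted more than 15 mm (distance of any of case_pocket, case_small, case_rect from where it was at the start of the episode above 0.015 m).
It fails at once if a movement or the cover is dropped or thrown: over 0.5 m/s with no finger touching it (a fall of about 13 mm) ((linear speed of mov_pocket above 0.5 m/s and contact force between the fingers and mov_pocket below 0.02 N) or (linear speed of mov_small above 0.5 m/s and contact force between the fingers and mov_small below 0.02 N) or (linear speed of mov_rect above 0.5 m/s and contact force between the fingers and mov_rect below 0.02 N) or (linear speed of dust_cover above 0.5 m/s and contact force between the fingers and dust_cover below 0.02 N)).
It fails at once if the glass cover is tipped more than 45 degrees (angle between dust_cover's own z axis and vertical above 0.8 rad).
It fails at once if the glass cover presses on the pocket movement with more than 8 N (contact force between dust_cover and mov_pocket above 8 N).
It also fails if it takes over 88 s, if anything falls off the work surface, if the arm or the gripper's body presses on something with over 40 N, if the wrist force passes 120 N, or if a joint passes its speed limit or range.

## Working session

There is one attempt and no reset: what is moved stays moved. The work goes in short steps, Python scripts to look and compute and a shell command to move; the robot and the scene stay as the last step left them, time stands still between calls to the robot, and variables do not carry over. Pictures are saved under pics/ and viewed, at most 15 in all, crops included, and the job is handed in when it is done.

```bash
ls; mkdir -p pics; python3 - <<'E'
from cell import sensors,capture,robot
import cv2
s=sensors.get_state();print(s['time'],s['eef_pos'],s['tcp_rot'],s['width'])
for n in("top","side"):
    c=capture(n);cv2.imwrite(f"pics/{n}0.png",c["img"]);print(n,c["K"],c["position"],c["rotation"])
E
```

```text
pics
0.0 [0.24606279 0.51911439 0.23041368] [-3.13978098e+00 -2.43482899e-04  2.69882351e+00] 0.08536176987407816
top [[465.30194226   0.         321.17175251]
 [  0.         465.30194226 197.01395002]
 [  0.           0.           1.        ]] [ 0.36273294 -0.02786511  1.02988417] [-2.96708128  0.00787647 -1.59251348]
side [[379.21986478   0.         318.1622171 ]
 [  0.         379.21986478 200.7573565 ]
 [  0.           0.           1.        ]] [ 0.31171726 -0.61656385  0.59868964] [-2.29135199 -0.0208056  -0.34856527]
```

View pics/top0.png

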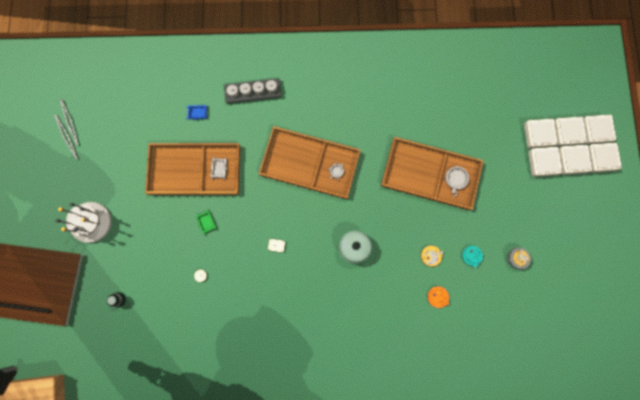

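View pics/side0.png

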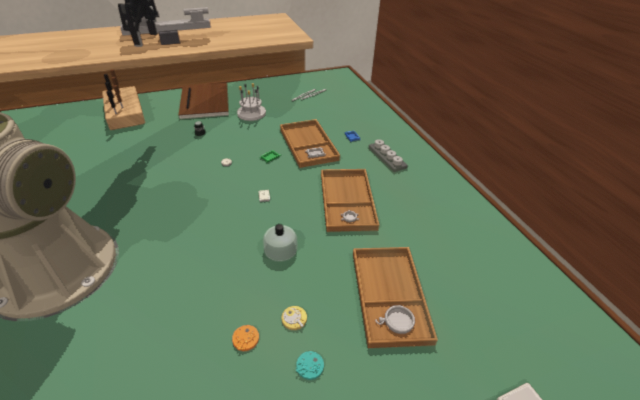

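The top view shows the rect case in the left tray (220,168), the small case in the middle tray (337,171), and the pocket case in the right tray (457,178). The movements are: rect (277,246), small (201,276) and brass pocket (432,256). The glass knob is at (356,245). The side view agrees.

```bash
cat > h.py <<'E'
import numpy as np, cv2
from scipy.spatial.transform import Rotation as Ro
from cell import sensors,capture,robot
def cast(c,uv,z):
    K=np.array(c["K"]);R=Ro.from_euler('xyz',c["rotation"]).as_matrix() if np.ndim(c["rotation"])==1 else np.array(c["rotation"])
    uv=np.atleast_2d(np.float64(uv)); x=(uv-K[:2,2])/[K[0,0],K[1,1]]
    if c.get("fish"):
        r=np.linalg.norm(x,axis=1,keepdims=True); d=np.hstack([x/np.maximum(r,1e-9)*np.sin(r),np.cos(r)])
    else: d=np.hstack([x,np.ones((len(x),1))])
    d=d@R.T; p=np.array(c["position"]); return p+d*((z-p[2])/d[:,2:])
def go(x,y,z,yaw=None):
    "tool-frame shift and turn (deg) from the present pose to a tool-down pose; yaw = direction of tool x"
    s=sensors.get_state();R=Ro.from_euler('xyz',s["tcp_rot"])
    d=R.inv().apply(np.array([x,y,z])-s["eef_pos"])
    yw=s["tcp_rot"][2] if yaw is None else yaw
    T=Ro.from_euler('xyz',[np.pi,0,yw]); rv=(R.inv()*T).as_rotvec(degrees=True)
    print("shift mm",(d*1e3).round(1),"turn",rv.round(1))
E
python3 - <<'E'
from h import *
c=capture("top");im=c["img"];hsv=cv2.cvtColor(im,cv2.COLOR_BGR2HSV)
def blob(m,near,rad):
    w=np.zeros(m.shape,np.uint8);cv2.circle(w,near,rad,255,-1)
    cs,_=cv2.findContours(m&w,cv2.RETR_EXTERNAL,cv2.CHAIN_APPROX_NONE)
    return cv2.convexHull(max(cs,key=cv2.contourArea))[:,0]
ng=255-cv2.inRange(hsv,(55,60,20),(95,255,255))
for n,p,r,z in(("rect",(277,246),14,.007),("small",(201,276),12,.007),("pocket",(432,256),15,.007)):
    b=cast(c,blob(ng,p,r),z)[:,:2].astype(np.float32)
    print(n,cv2.minAreaRect(b*1000),cv2.minEnclosingCircle(b*1000))
dark=cv2.inRange(hsv,(0,0,0),(180,255,50))
b=cast(c,blob(dark,(356,245),12),.065)[:,:2].astype(np.float32);print("knob",cv2.minEnclosingCircle(b*1000))
wood=cv2.inRange(hsv,(3,70,30),(22,255,255))
for n,p in(("L",(193,168)),("M",(310,162)),("R",(432,174))):
    w=cv2.morphologyEx(wood,cv2.MORPH_CLOSE,np.ones((5,5)))
    b=cast(c,blob(w,p,62),.018)[:,:2].astype(np.float32);print("tray",n,cv2.minAreaRect(b*1000))
for n,p in(("crect",(220,168)),("csm",(337,171)),("cpock",(457,178)),("divL",(204,168)),("divM",(320,167)),("divR",(442,175))):print(n,cast(c,p,.008)[0,:2].round(3))
go(.5,.3,.2)
E
```

```text
rect ((438.5043640136719, 77.32429504394531), (38.31768035888672, 28.700927734375), 80.01580810546875) ((438.1863098144531, 76.98371887207031), 21.246633529663086)
small ((376.294677734375, 243.19818115234375), (28.156787872314453, 26.120140075683594), 1.2213032245635986) ((376.6361389160156, 242.8438262939453), 14.879658699035645)
pocket ((408.3393859863281, -260.2637023925781), (49.658790588378906, 48.58009719848633), 42.51264572143555) ((409.0537414550781, -261.51043701171875), 26.114892959594727)
knob ((428.6117248535156, -91.60772705078125), 9.999999747378752e-05)
tray L ((613.2265625, 262.0365905761719), (206.66232299804688, 117.2273941040039), 88.6356430053711)
tray M ((621.7832641601562, 0.79827880859375), (205.274169921875, 117.23016357421875), 73.00828552246094)
tray R ((590.2883911132812, -271.7781066894531), (206.61831665039062, 117.58241271972656), 73.11408996582031)
crect [0.615 0.203]
csm [ 0.602 -0.061]
cpock [ 0.579 -0.329]
divL [0.616 0.24 ]
divM [ 0.612 -0.023]
divR [ 0.587 -0.296]
shift mm [-323.3  -89.3   30.7] turn [-0.1 -0.   0. ]
```

```bash
python3 -c "
from h import *
go(.376,.243,.14,np.radians(163))"
```

```text
shift mm [-235.7 -193.8   90.8] turn [-0.1 -0.  -8.4]
```

```bash
python3 -m creep '[[-0.06,-0.05,0.02,0,0,-2],[-0.12,-0.1,0.045,0,0,-4],[-0.18,-0.145,0.07,0,0,-6],[-0.22,-0.18,0.085,0,0,-8.4],[-0.2357,-0.1938,0.0908,0,0,-8.4],[-0.2357,-0.1938,0.0908,0,0,-8.4],[-0.2357,-0.1938,0.0908,0,0,-8.4]]' 50 30
python3 - <<'E'
from h import *
c=capture("wrist");print(c["K"],c["position"],c["rotation"]);cv2.imwrite("pics/w1.png",c["img"])
s=sensors.get_state();print(s["eef_pos"],s["tcp_rot"],s["width"])
E
```

```text
time: 1.02
eef_pos: [0.3764, 0.2431, 0.1404]
tcp_rot: [3.141, -0.001, 2.844]
ft_force: [-0.3, 0.2, -0.4]
width: 0.0426
grip_force: 0.0
[[309.70691629   0.         318.73195868]
 [  0.         309.70691629 191.84863259]
 [  0.           0.           1.        ]] [0.30611336 0.26478201 0.28389374] [ 2.84645413e+00 -3.05053235e-04  1.27392620e+00]
[0.37632255 0.24389165 0.14070925] [ 3.14107608e+00 -9.81171433e-05  2.84531808e+00] 0.042799294486501105
```

View pics/w1.png

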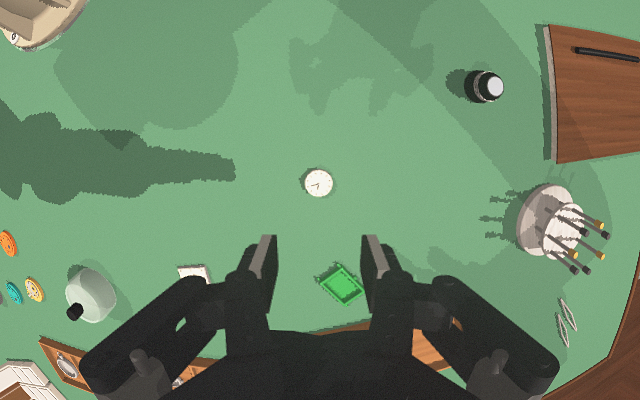

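The wrist view shows the white dial at (318,183), well ahead of the fingers at (265-375,240), with nothing close to it.

```bash
cat >> h.py <<'E'
def wblob(c,m,px,rad,z):
    c=dict(c,fish=True); w=np.zeros(m.shape,np.uint8);cv2.circle(w,px,rad,255,-1)
    cs,_=cv2.findContours(m&w,cv2.RETR_EXTERNAL,cv2.CHAIN_APPROX_NONE)
    b=cast(c,cv2.convexHull(max(cs,key=cv2.contourArea))[:,0],z)[:,:2].astype(np.float32)*1000
    print("rect",cv2.minAreaRect(b),"circ",cv2.minEnclosingCircle(b)); return b
E
python3 - <<'E'
from h import *
c=capture("wrist");hsv=cv2.cvtColor(c["img"],cv2.COLOR_BGR2HSV)
m=255-cv2.inRange(hsv,(45,60,0),(95,255,255))
b=wblob(c,m,(318,183),25,.007)
p=b.min(0)/2+b.max(0)/2;print(p);go(*(p/1000),.002)
E
```

```text
rect ((377.9248962402344, 242.56695556640625), (26.74749755859375, 26.87162208557129), 28.557842254638672) circ ((377.9447021484375, 242.0702362060547), 14.27745532989502)
[377.97638 242.41132]
shift mm [ -2.1  -1.5 138.9] turn [0. 0. 0.]
```

```bash
python3 -m creep '[[-0.002,-0.0015,0.05,0,0,0],[-0.002,-0.0015,0.1,0,0,0],[-0.002,-0.0015,0.125,0,0,0],[-0.002,-0.0015,0.137,0,0,0],[-0.002,-0.0015,0.137,0,0,0]]'
python3 -m creep '[[0,0,0,0,0,0],[0,0,0,0,0,0],[0,0,0,0,0,0],[0,0,0,0,0,0]]' 10 25
python3 - <<'E'
from h import *
c=capture("wrist");cv2.imwrite("pics/w2.png",c["img"][150:400,170:470])
E
```

```text
time: 1.75
eef_pos: [0.3774, 0.2423, 0.0034]
tcp_rot: [-3.141, -0.0, 2.847]
ft_force: [0.1, 0.6, 0.6]
width: 0.0428
grip_force: 0.0
time: 2.25
eef_pos: [0.3789, 0.2423, 0.0047]
tcp_rot: [3.139, 0.002, 2.846]
ft_force: [-1.4, 1.4, 6.2]
width: 0.0228
grip_force: 25.1
```

View pics/w2.png

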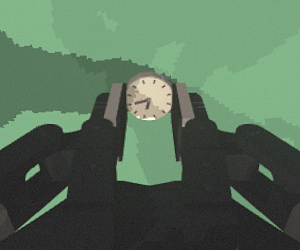

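The close-up shows the dial held between the fingertips at about (148,97) in the crop, level and centred. I'll lift it.

```bash
python3 -m creep '[[0,0,-0.02,0,0,0],[0,0,-0.05,0,0,0],[0,0,-0.08,0,0,0],[0,0,-0.08,0,0,0]]'
python3 - <<'E'
from h import *
c=capture("wrist");cv2.imwrite("pics/w3.png",c["img"][150:400,170:470])
t=np.array([621.8,.8])+40*np.array([.292,.956]);print(t)
go(*(t/1000),.085,np.radians(163))
E
```

```text
time: 2.8
eef_pos: [0.3799, 0.2421, 0.0859]
tcp_rot: [3.138, 0.005, 2.845]
ft_force: [-0.4, 0.2, -0.9]
width: 0.0229
grip_force: 24.5
[633.48  39.04]
shift mm [-3.027e+02 -1.194e+02  1.000e-01] turn [0.1 0.1 0. ]
```

View pics/w3.png

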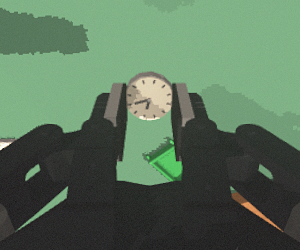

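The small movement is held and level at (148,97). It goes to the middle tray next.

```bash
python3 -m creep '[[-0.05,-0.02,0,0,0,0],[-0.107,-0.042,0,0,0,0],[-0.163,-0.064,0,0,0,0],[-0.22,-0.087,0,0,0,0],[-0.27,-0.107,0,0,0,0],[-0.295,-0.116,0,0,0,0],[-0.3025,-0.1195,0,0,0,0],[-0.3025,-0.1195,0.02,0,0,0],[-0.3025,-0.1195,0.045,0,0,0],[-0.3025,-0.1195,0.06,0,0,0]]'
python3 -c "
from h import *
s=sensors.get_state();print(s['eef_pos'],s['ft_force'])"
```

```text
time: 4.1
eef_pos: [0.63, 0.0398, 0.0215]
tcp_rot: [-3.141, -0.004, 2.846]
ft_force: [-0.6, -0.0, -0.0]
width: 0.0228
grip_force: 24.5
[0.62998832 0.03978524 0.02149919] [-0.59051302 -0.03872795 -0.03949737]
```

```bash
python3 -m creep '[[0,0,0.006,0,0,0],[0,0,0.011,0,0,0],[0,0,0.0135,0,0,0],[0,0,0.0145,0,0,0],[0,0,0.0145,0,0,0]]'
python3 -m creep '[[0,0,0.0005,0,0,0],[0,0,0.001,0,0,0],[0,0,0.0015,0,0,0],[0,0,0.0015,0,0,0]]'
```

```text
time: 4.72
eef_pos: [0.6326, 0.0388, 0.0094]
tcp_rot: [3.141, 0.001, 2.845]
ft_force: [-0.7, -0.1, -0.8]
width: 0.0229
grip_force: 24.5
time: 5.22
eef_pos: [0.6326, 0.0388, 0.0088]
tcp_rot: [3.141, 0.001, 2.845]
ft_force: [-2.9, -1.2, 7.4]
width: 0.0228
grip_force: 25.8
```

Contact: 7 N. I'll open slowly, rise, and check.

```bash
python3 -m creep '[[0,0,0,0,0,0],[0,0,0,0,0,0],[0,0,0,0,0,0],[0,0,-0.02,0,0,0],[0,0,-0.06,0,0,0],[0,0,-0.11,0,0,0],[0,0,-0.13,0,0,0],[0,0,-0.13,0,0,0]]' 45
python3 - <<'E'
from h import *
c=capture("wrist");cv2.imwrite("pics/w4.png",c["img"])
go(.4385,.0773,.14,np.radians(170))
E
```

```text
time: 6.22
eef_pos: [0.6337, 0.0388, 0.1394]
tcp_rot: [3.141, 0.004, 2.845]
ft_force: [0.1, 0.3, 0.1]
width: 0.0387
grip_force: 0.0
shift mm [196.8 -19.9  -2.6] turn [ 0.   0.1 -7. ]
```

View pics/w4.png

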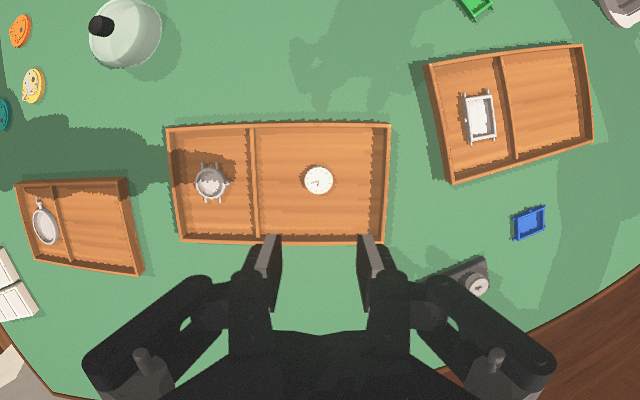

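The small movement lies flat at (318,180) in the large bay of the small-case tray, and the case at (211,182) has not moved. On to the rectangular movement.

```bash
python3 -m creep '[[0.06,-0.006,0,0,0,-2],[0.12,-0.012,-0.001,0,0,-5],[0.17,-0.018,-0.001,0,0,-7],[0.197,-0.02,-0.001,0,0,-7],[0.197,-0.02,-0.001,0,0,-7],[0.197,-0.02,-0.001,0,0,-7]]' 62
python3 - <<'E'
from h import *
c=capture("wrist");hsv=cv2.cvtColor(c["img"],cv2.COLOR_BGR2HSV)
m=255-cv2.inRange(hsv,(45,60,0),(95,255,255))
b=wblob(c,m,(318,183),35,.007)
p=cv2.minAreaRect(b)[0];go(p[0]/1000,p[1]/1000,.004)
E
```

```text
time: 7.02
eef_pos: [0.4387, 0.0771, 0.1379]
tcp_rot: [-3.142, 0.0, 2.967]
ft_force: [0.4, 0.2, -0.3]
width: 0.0527
grip_force: 0.0
rect ((439.7144775390625, 76.4443588256836), (35.21399688720703, 25.733348846435547), 80.08231353759766) circ ((439.7169189453125, 76.58993530273438), 21.140329360961914)
shift mm [ -0.7  -0.5 134. ] turn [0. 0. 0.]
```

```bash
python3 -m creep '[[-0.001,-0.0005,0.05,0,0,0],[-0.001,-0.0005,0.1,0,0,0],[-0.001,-0.0005,0.125,0,0,0],[-0.001,-0.0005,0.1345,0,0,0],[-0.001,-0.0005,0.1345,0,0,0]]'
python3 -m creep '[[0,0,0,0,0,0],[0,0,0,0,0,0],[0,0,0,0,0,0],[0,0,0,0,0,0]]' 20 25
python3 -m creep '[[0,0,-0.02,0,0,0],[0,0,-0.05,0,0,0],[0,0,-0.08,0,0,0],[0,0,-0.08,0,0,0]]'
python3 - <<'E'
from h import *
c=capture("wrist");cv2.imwrite("pics/w5.png",c["img"][150:400,170:470])
t=np.array([613.2,262])+40*np.array([.024,1]);print(t)
go(*(t/1000),.085,np.radians(178.6))
E
```

```text
time: 7.7
eef_pos: [0.4394, 0.0764, 0.0036]
tcp_rot: [-3.142, -0.001, 2.967]
ft_force: [-0.3, -0.5, -0.4]
width: 0.053
grip_force: 0.0
time: 8.2
eef_pos: [0.4404, 0.0765, 0.0056]
tcp_rot: [3.141, 0.003, 2.968]
ft_force: [-0.9, -0.4, 6.5]
width: 0.03
grip_force: 30.9
time: 8.7
eef_pos: [0.4415, 0.0766, 0.087]
tcp_rot: [3.14, 0.007, 2.968]
ft_force: [-0.2, -0.6, -0.4]
width: 0.0299
grip_force: 28.8
[614.16 302.  ]
shift mm [-132.2  252.1    1.3] turn [ 0.   0.2 -8.6]
```

View pics/w5.png

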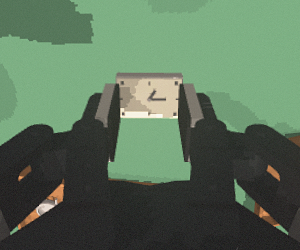

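The rectangular movement is held level at (150,97) in the crop. It goes to the left tray.

```bash
python3 -m creep '[[-0.02,0.04,0,0,0,-1],[-0.045,0.09,0,0,0,-3],[-0.07,0.14,0,0,0,-5],[-0.095,0.19,0,0,0,-7],[-0.12,0.23,0,0,0,-8.6],[-0.132,0.252,0,0,0,-8.6],[-0.132,0.252,0.02,0,0,-8.6],[-0.132,0.252,0.045,0,0,-8.6],[-0.132,0.252,0.06,0,0,-8.6],[-0.132,0.252,0.06,0,0,-8.6]]'
python3 -m creep '[[0,0,0.006,0,0,0],[0,0,0.011,0,0,0],[0,0,0.0135,0,0,0],[0,0,0.0145,0,0,0],[0,0,0.0145,0,0,0]]'
```

```text
time: 10.0
eef_pos: [0.611, 0.3013, 0.0218]
tcp_rot: [-3.14, -0.004, 3.118]
ft_force: [-0.3, 0.3, -0.9]
width: 0.0302
grip_force: 28.8
time: 10.62
eef_pos: [0.6127, 0.302, 0.0098]
tcp_rot: [3.141, 0.001, 3.118]
ft_force: [-1.0, 0.5, -0.6]
width: 0.03
grip_force: 28.8
```

```bash
python3 -m creep '[[0,0,0.0005,0,0,0],[0,0,0.001,0,0,0],[0,0,0.0015,0,0,0],[0,0,0.0015,0,0,0]]'
python3 -m creep '[[0,0,0,0,0,0],[0,0,0,0,0,0],[0,0,0,0,0,0],[0,0,-0.02,0,0,0],[0,0,-0.06,0,0,0],[0,0,-0.11,0,0,0],[0,0,-0.13,0,0,0],[0,0,-0.13,0,0,0]]' 58
python3 - <<'E'
from h import *
c=capture("wrist");cv2.imwrite("pics/w6.png",c["img"])
go(.409,-.261,.14,np.radians(163))
E
```

```text
time: 11.12
eef_pos: [0.6127, 0.302, 0.0097]
tcp_rot: [3.141, 0.001, 3.118]
ft_force: [-3.3, -1.6, 9.1]
width: 0.0303
grip_force: 32.3
time: 12.12
eef_pos: [0.6138, 0.3024, 0.1401]
tcp_rot: [3.14, 0.004, 3.118]
ft_force: [0.5, 0.3, -0.8]
width: 0.0495
grip_force: 0.0
shift mm [ 190.3 -567.8   -2.3] turn [ 0.   0.1 15.6]
```

View pics/w6.png

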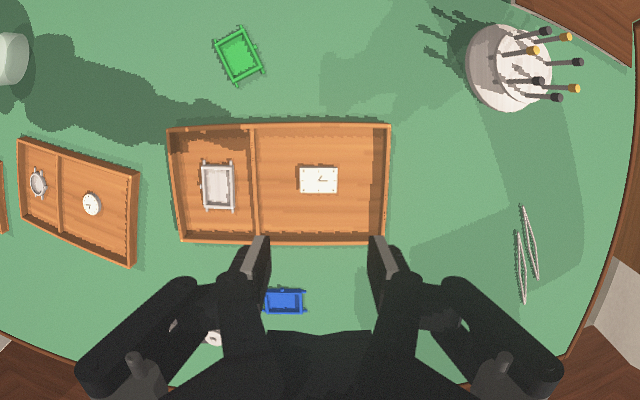

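The rectangular movement lies flat at (318,180) in the rectangular-case tray, with the case at (217,185). Next is the pocket movement.

```bash
python3 -m creep '[[0.015,-0.045,0,0,0,2],[0.035,-0.1,0,0,0,4],[0.055,-0.155,0,0,0,6],[0.075,-0.21,0,0,0,8],[0.095,-0.265,0,0,0,10],[0.115,-0.32,0,0,0,12],[0.135,-0.375,0,0,0,14],[0.15,-0.43,0,0,0,15.6],[0.165,-0.485,0,0,0,15.6],[0.18,-0.53,0,0,0,15.6]]' 78
python3 -m creep '[[0.008,-0.03,0,0,0,0],[0.01,-0.038,0,0,0,0],[0.01,-0.038,0,0,0,0],[0.01,-0.038,0,0,0,0]]'
python3 - <<'E'
from h import *
c=capture("wrist");cv2.imwrite("pics/w7.png",c["img"]);hsv=cv2.cvtColor(c["img"],cv2.COLOR_BGR2HSV)
m=255-cv2.inRange(hsv,(45,60,0),(95,255,255))
b=wblob(c,m,(318,183),42,.007)
p=b.min(0)/2+b.max(0)/2;print(p);go(*(p/1000),.005)
E
```

```text
time: 13.42
eef_pos: [0.4181, -0.2248, 0.1361]
tcp_rot: [3.141, -0.003, 2.844]
ft_force: [0.7, 0.1, 1.2]
width: 0.0666
grip_force: 0.0
time: 13.92
eef_pos: [0.3994, -0.2559, 0.1375]
tcp_rot: [3.141, -0.001, 2.847]
ft_force: [0.2, 0.1, -0.4]
width: 0.0665
grip_force: 0.0
rect ((409.07940673828125, -262.9478759765625), (46.279300689697266, 44.670562744140625), 73.17813873291016) circ ((409.52203369140625, -264.0014953613281), 24.6558837890625)
[ 408.8955 -263.2875]
shift mm [-11.1  -4.4 132.6] turn [ 0. -0. -0.]
```

View pics/w7.png

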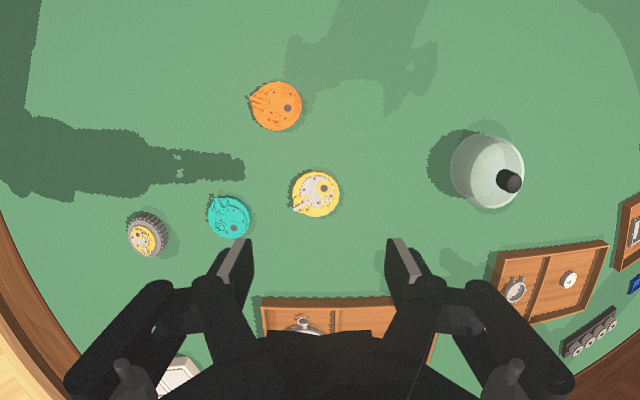

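The brass movement is at (316,194), with its stem tab at the lower left (297,208). Teal is at (229,217) and orange at (276,105). I'll turn the grip +20° so the left finger clears both the tab and the teal piece.

```bash
python3 -m creep '[[-0.005,-0.002,0.03,0,0,8],[-0.0107,-0.0035,0.06,0,0,16],[-0.0107,-0.0035,0.08,0,0,20],[-0.0107,-0.0035,0.08,0,0,20],[-0.0107,-0.0035,0.08,0,0,20]]' 74
python3 -c "
from h import *
go(.4084,-.2625,.0045,np.radians(143))"
```

```text
time: 14.6
eef_pos: [0.4091, -0.2633, 0.0587]
tcp_rot: [3.141, 0.001, 2.499]
ft_force: [0.6, -0.4, 1.0]
width: 0.0632
grip_force: 0.0
shift mm [ 1.1  0.2 54.2] turn [0.  0.  0.2]
```

```bash
python3 -m creep '[[0.001,0,0.03,0,0,0],[0.001,0,0.045,0,0,0],[0.001,0,0.053,0,0,0],[0.001,0,0.053,0,0,0]]'
python3 -m creep '[[0,0,0,0,0,0],[0,0,0,0,0,0],[0,0,0,0,0,0],[0,0,0,0,0,0]]' 30 30
python3 -m creep '[[0,0,-0.02,0,0,0],[0,0,-0.05,0,0,0],[0,0,-0.08,0,0,0],[0,0,-0.08,0,0,0]]'
python3 - <<'E'
from h import *
c=capture("wrist");cv2.imwrite("pics/w8.png",c["img"][100:400,120:520])
t=np.array([590.3,-271.8])+40*np.array([.2904,.957]);print(t)
go(*(t/1000),.085,np.radians(163))
E
```

```text
time: 15.1
eef_pos: [0.4076, -0.2628, 0.0049]
tcp_rot: [3.141, -0.0, 2.497]
ft_force: [-0.1, -0.8, 0.3]
width: 0.0634
grip_force: 0.0
time: 15.6
eef_pos: [0.4093, -0.263, 0.0068]
tcp_rot: [3.139, 0.003, 2.497]
ft_force: [1.5, 3.2, 9.9]
width: 0.0277
grip_force: 30.3
time: 16.1
eef_pos: [0.4094, -0.2645, 0.0877]
tcp_rot: [-3.141, 0.006, 2.496]
ft_force: [-0.4, 0.3, -0.3]
width: 0.028
grip_force: 30.2
[ 601.916 -233.52 ]
shift mm [-136.3  140.4    1.7] turn [ -0.    0.2 -20. ]
```

View pics/w8.png

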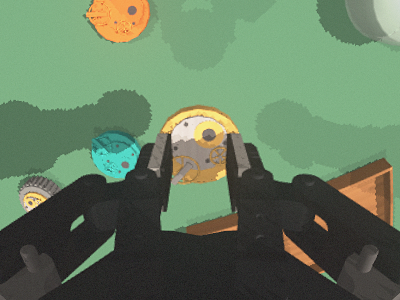

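The width reads only 28 mm, so the fingers rode over the plate edge and hold the movement by its works. I'll set it back on the bench, go lower, and regrip on the 44 mm plate.

```bash
python3 -m creep '[[0,0,0.03,0,0,0],[0,0,0.06,0,0,0],[0,0,0.073,0,0,0],[0,0,0.078,0,0,0],[0,0,0.0795,0,0,0],[0,0,0.0795,0,0,0]]'
python3 -m creep '[[0,0,0,0,0,0],[0,0,0,0,0,0],[0,0,0,0,0,0],[0,0,0,0,0,0]]' 74
python3 -m creep '[[0,0,0.0015,0,0,0],[0,0,0.003,0,0,0],[0,0,0.0045,0,0,0],[0,0,0.0045,0,0,0]]'
python3 -m creep '[[0,0,0,0,0,0],[0,0,0,0,0,0],[0,0,0,0,0,0],[0,0,0,0,0,0]]' 30 30
```

```text
time: 16.9
eef_pos: [0.4064, -0.2618, 0.0068]
tcp_rot: [-3.142, -0.003, 2.497]
ft_force: [-5.9, 5.2, 13.9]
width: 0.0278
grip_force: 36.9
time: 17.4
eef_pos: [0.4078, -0.263, 0.0054]
tcp_rot: [3.141, 0.0, 2.496]
ft_force: [1.0, 0.3, -0.0]
width: 0.0631
grip_force: 0.0
time: 17.9
eef_pos: [0.4075, -0.2628, 0.0008]
tcp_rot: [3.141, -0.0, 2.496]
ft_force: [-0.7, 0.2, -1.1]
width: 0.0632
grip_force: 0.0
time: 18.4
eef_pos: [0.4077, -0.2629, 0.0013]
tcp_rot: [3.142, 0.0, 2.496]
ft_force: [-1.5, 1.6, 5.1]
width: 0.0418
grip_force: 30.0
```

The width is 41.8 mm, so it is now held on the plate edge. Lift and carry.

```bash
python3 -m creep '[[0,0,-0.015,0,0,0],[0,0,-0.035,0,0,0],[0,0,-0.06,0,0,0],[0,0,-0.06,0,0,0]]'
python3 -c "
from h import *
go(.6019,-.2335,.061,np.radians(163))"
```

```text
time: 18.9
eef_pos: [0.4092, -0.2643, 0.0632]
tcp_rot: [-3.141, 0.005, 2.496]
ft_force: [0.3, -1.7, -0.7]
width: 0.0417
grip_force: 30.4
shift mm [-135.5  140.5    2.8] turn [ -0.1   0.3 -20. ]
```

```bash
python3 -m creep '[[-0.025,0.025,0,0,0,-3],[-0.055,0.058,0,0,0,-7],[-0.088,0.09,0,0,0,-12],[-0.115,0.12,0,0,0,-17],[-0.1345,0.1395,0,0,0,-20],[-0.1345,0.1395,0.01,0,0,-20],[-0.1345,0.1395,0.03,0,0,-20],[-0.1345,0.1395,0.043,0,0,-20],[-0.1345,0.1395,0.049,0,0,-20],[-0.1345,0.1395,0.049,0,0,-20]]'
python3 -m creep '[[0,0,0.003,0,0,0],[0,0,0.005,0,0,0],[0,0,0.0055,0,0,0],[0,0,0.0055,0,0,0]]'
python3 -c "
from h import *
go(.6019,-.2335,.0055,np.radians(163))"
```

```text
time: 20.15
eef_pos: [0.5983, -0.2324, 0.0115]
tcp_rot: [3.141, -0.001, 2.845]
ft_force: [0.0, -0.1, 0.0]
width: 0.0417
grip_force: 30.5
time: 20.65
eef_pos: [0.5991, -0.2324, 0.0066]
tcp_rot: [3.142, 0.0, 2.845]
ft_force: [-0.0, -0.9, -0.7]
width: 0.0416
grip_force: 30.5
shift mm [-3.  -0.3  1.1] turn [0. 0. 0.]
```

```bash
python3 -m creep '[[0,0,0.0005,0,0,0],[0,0,0.001,0,0,0],[0,0,0.0015,0,0,0],[0,0,0.0015,0,0,0]]'
```

```text
time: 21.15
eef_pos: [0.5991, -0.2323, 0.0054]
tcp_rot: [3.142, 0.0, 2.845]
ft_force: [-2.1, 0.7, 3.6]
width: 0.0416
grip_force: 30.9
```

```bash
python3 -m creep '[[0,0,0,0,0,0],[0,0,0,0,0,0],[0,0,0,0,0,0],[0,0,-0.02,0,0,0],[0,0,-0.06,0,0,0],[0,0,-0.11,0,0,0],[0,0,-0.135,0,0,0],[0,0,-0.135,0,0,0]]' 66
python3 - <<'E'
from h import *
c=capture("wrist");cv2.imwrite("pics/w9.png",c["img"]);hsv=cv2.cvtColor(c["img"],cv2.COLOR_BGR2HSV)
# yellow plate / grey works, brighter and less orange than the wood
m=cv2.inRange(hsv,(20,60,120),(34,255,255))|cv2.inRange(hsv,(0,0,120),(180,50,255))
b=wblob(c,m,(318,183),45,.011)
for z in(.14,.18):go(.4286,-.0916,z)
E
```

```text
time: 22.15
eef_pos: [0.6006, -0.2332, 0.1427]
tcp_rot: [-3.141, 0.005, 2.845]
ft_force: [0.2, -0.8, 0.2]
width: 0.0566
grip_force: 0.0
rect ((598.32958984375, -231.86935424804688), (42.74018096923828, 42.735565185546875), 86.3719253540039) circ ((599.5399780273438, -233.13510131835938), 23.54259490966797)
shift mm [2.047e+02 8.500e+01 2.000e-01] turn [-0.   0.1 -0. ]
shift mm [204.6  85.  -39.8] turn [-0.   0.1 -0. ]
```

View pics/w9.png

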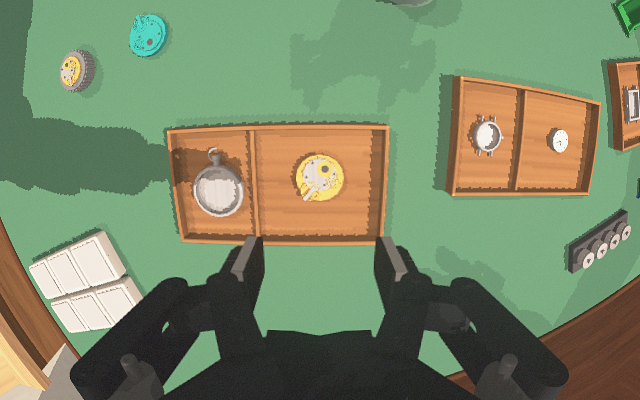

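The pocket movement lies flat at (319,178) in the pocket-case tray, and the case is at (218,190). Next is the cover.

```bash
python3 -m creep '[[0.05,0.021,-0.01,0,0,0],[0.1,0.042,-0.025,0,0,0],[0.15,0.063,-0.035,0,0,0],[0.19,0.079,-0.04,0,0,0],[0.2046,0.085,-0.04,0,0,0],[0.2046,0.085,-0.04,0,0,0],[0.2046,0.085,-0.04,0,0,0]]' 45
python3 - <<'E'
from h import *
c=capture("wrist");cv2.imwrite("pics/w10.png",c["img"][60:340,180:460]);hsv=cv2.cvtColor(c["img"],cv2.COLOR_BGR2HSV)
m=cv2.inRange(hsv,(0,0,0),(180,255,60));m[235:]=0
b=wblob(c,m,(318,190),60,.065);print(c["position"])
go(.4286,-.0916,.05)
E
```

```text
time: 23.08
eef_pos: [0.4292, -0.0921, 0.1795]
tcp_rot: [-3.142, 0.0, 2.845]
ft_force: [-0.2, 0.6, 0.2]
width: 0.0382
grip_force: 0.0
rect ((424.45343017578125, -91.65682983398438), (14.171807289123535, 6.96793794631958), 65.65823364257812) circ ((426.8176574707031, -92.72637176513672), 7.14156436920166)
[ 0.35877113 -0.0704829   0.32291051]
shift mm [  0.8   0.4 129.6] turn [-0.  0. -0.]
```

View pics/w10.png

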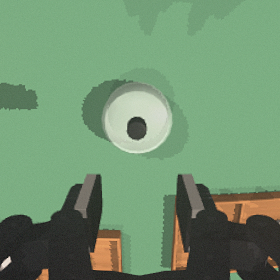

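The knob is at crop (137,129), inside the glass at (137,117), with about 40 mm clear either side. I'll refine the knob top.

```bash
python3 - <<'E'
from h import *
im=cv2.imread("pics/w10.png");g=im.max(2)
print(g[108:146:2,137]);print(g[130,120:154:2])
c=capture("wrist");c["fish"]=True
m=(c["img"].max(2)<85).astype(np.uint8)*255
b=wblob(c,m,(317,188),22,.065)
b=wblob(c,m,(317,188),22,.055)
print(cast(c,[(317,190),(317,199.5)],.065).round(4))
E
```

```text
[217 217 217 217 178  53  60  73  73  67  73  73  73  75  71  65 156 215
 209]
[213 213 212 172  57  73  68  71  72  73  78  77  78 136 219 216 216]
rect ((429.67364501953125, -94.57865905761719), (15.665933609008789, 18.96709442138672), 73.05758666992188) circ ((429.8165283203125, -94.36876678466797), 9.844042778015137)
rect ((432.420166015625, -95.50990295410156), (16.27326202392578, 19.702442169189453), 73.05764770507812) circ ((432.568603515625, -95.29193115234375), 10.225625991821289)
[[ 0.432  -0.0944  0.065 ]
 [ 0.4403 -0.0969  0.065 ]]
```

```bash
python3 -c "
from h import *
go(.4312,-.0944,.05)"
```

```text
shift mm [ -2.7  -1.5 129.5] turn [ 0. -0. -0.]
```

```bash
python3 -m creep '[[-0.0027,-0.0015,0.03,0,0,0],[-0.0027,-0.0015,0.07,0,0,0],[-0.0027,-0.0015,0.105,0,0,0],[-0.0027,-0.0015,0.124,0,0,0],[-0.0027,-0.0015,0.129,0,0,0],[-0.0027,-0.0015,0.129,0,0,0]]'
python3 -m creep '[[0,0,0,0,0,0],[0,0,0,0,0,0],[0,0,0,0,0,0],[0,0,0,0,0,0]]' 8 35
python3 -m creep '[[0,0,-0.02,0,0,0],[0,0,-0.05,0,0,0],[0,0,-0.07,0,0,0],[0,0,-0.07,0,0,0]]'
python3 - <<'E'
from h import *
c=capture("side");cv2.imwrite("pics/s1.png",c["img"][130:330,190:480])
go(.5991,-.2323,.12)
E
```

```text
time: 23.92
eef_pos: [0.4307, -0.0939, 0.051]
tcp_rot: [3.141, -0.0, 2.845]
ft_force: [0.3, 0.5, 0.8]
width: 0.0382
grip_force: 0.0
time: 24.42
eef_pos: [0.4311, -0.0941, 0.0518]
tcp_rot: [-3.141, 0.002, 2.845]
ft_force: [-0.1, -1.5, 4.9]
width: 0.0162
grip_force: 34.5
time: 24.92
eef_pos: [0.431, -0.0937, 0.1219]
tcp_rot: [3.141, 0.002, 2.846]
ft_force: [0.4, -0.7, -0.9]
width: 0.0158
grip_force: 34.4
shift mm [-202.   -83.6    0.9] turn [0. 0. 0.]
```

View pics/s1.png

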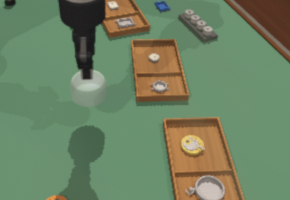

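The cover hangs upright at crop (88,88). I'll carry it over the movement at (193,145).

```bash
python3 -m creep '[[-0.03,-0.012,0,0,0,0],[-0.07,-0.029,0,0,0,0],[-0.115,-0.048,0,0,0,0],[-0.16,-0.066,0,0,0,0],[-0.19,-0.079,0,0,0,0],[-0.2015,-0.0835,0,0,0,0],[-0.2015,-0.0835,0,0,0,0],[-0.2015,-0.0835,0,0,0,0]]'
python3 - <<'E'
from h import *
c=capture("wrist");cv2.imwrite("pics/w11.png",c["img"][60:340,180:460])
go(.5991,-.2323,.0555)
E
```

```text
time: 25.98
eef_pos: [0.5974, -0.2311, 0.1204]
tcp_rot: [3.141, -0.002, 2.846]
ft_force: [1.0, 0.2, -0.5]
width: 0.0162
grip_force: 34.4
shift mm [-1.9 -0.7 65.3] turn [ 0.  -0.1 -0. ]
```

View pics/w11.png

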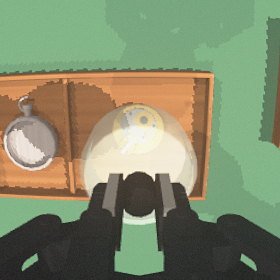

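The knob is between the pads at (139,195), and the movement shows through the glass at (138,130), in line with it. Lowering in stages.

```bash
python3 -m creep '[[-0.0005,0,0.015,0,0,0],[-0.0005,0,0.03,0,0,0],[-0.0005,0,0.045,0,0,0],[-0.0005,0,0.055,0,0,0],[-0.0005,0,0.06,0,0,0],[-0.0005,0,0.062,0,0,0],[-0.0005,0,0.062,0,0,0],[-0.0005,0,0.062,0,0,0]]'
python3 -c "
from h import *
go(.5991,-.2323,.0558)"
```

```text
time: 27.02
eef_pos: [0.5995, -0.2326, 0.0596]
tcp_rot: [-3.142, 0.001, 2.845]
ft_force: [0.5, 0.6, -0.5]
width: 0.0159
grip_force: 34.4
shift mm [0.4 0.2 3.8] turn [-0.   0.1 -0. ]
```

```bash
python3 -m creep '[[0,0,0.001,0,0,0],[0,0,0.002,0,0,0],[0,0,0.003,0,0,0],[0,0,0.003,0,0,0]]'
python3 -m creep '[[0,0,0.0005,0,0,0],[0,0,0.001,0,0,0],[0,0,0.001,0,0,0]]'
```

```text
time: 27.52
eef_pos: [0.5991, -0.2324, 0.056]
tcp_rot: [3.142, 0.0, 2.845]
ft_force: [0.1, 0.1, -1.7]
width: 0.0164
grip_force: 34.5
time: 27.9
eef_pos: [0.5992, -0.2327, 0.0558]
tcp_rot: [-3.141, 0.001, 2.845]
ft_force: [-2.4, -0.8, 5.4]
width: 0.0162
grip_force: 35.0
```

It touched at the expected height. Release, rise, and inspect.

```bash
python3 -m creep '[[0,0,0,0,0,0],[0,0,0,0,0,0],[0,0,0,0,0,0],[0,0,-0.02,0,0,0],[0,0,-0.06,0,0,0],[0,0,-0.11,0,0,0],[0,0,-0.13,0,0,0],[0,0,-0.13,0,0,0]]' 45
python3 - <<'E'
from h import *
a=capture("side")["img"][90:370,250:450];b=capture("wrist")["img"][60:340,120:640]
cv2.imwrite("pics/fin.png",np.hstack([a,b]))
E
```

```text
time: 28.9
eef_pos: [0.6003, -0.2329, 0.187]
tcp_rot: [-3.141, 0.004, 2.846]
ft_force: [0.6, 0.2, -1.0]
width: 0.0382
grip_force: 0.0
```

View pics/fin.png

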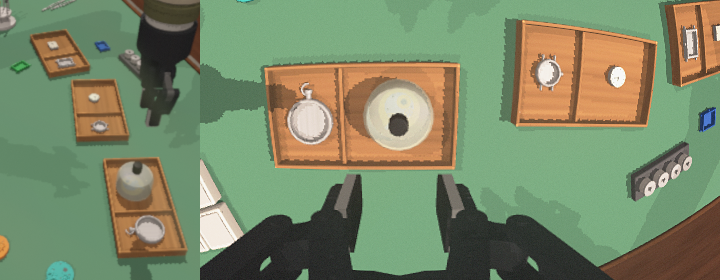

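The cover stands upright over the movement in the pocket tray, at (398,113) in the wrist half and (135,180) in the side half. All the cases are where they started, and the gripper is clear.

```bash
python3 -c "
from cell import robot
print(robot.hand_in())"
```

```text
the job is handed in; nothing more can be done
None
```

The job is handed in at about 29 s: all three movements lie flat in the trays with their own cases and the dust cover stands upright over the pocket movement, though my first grip on that movement closed on its works instead of the plate edge, so I set it down and regripped; no verdict came back.

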